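Fit the slicing disc onto the drive studs of the mushroom slicer

ROBOT

A 6-joint arm with a two-finger parallel gripper is mounted at the origin on the work surface; the furniture and walls round the work are solid. World frame = base frame: x ahead of the robot, y to its left, z up, the work surface at z = 0. Lengths are in mm, angles in rad, forces in N, time in s.
With the tool pointing down it reaches from about 275 to 850 mm from the base axis. Payload 5.2 kg.
Tool frame: the origin (TCP) lies at the very end of the fingers, on their centre line; the grasp point (between the pads) lies 19 mm behind it (r.grasp_offset is the z of the grasp point in the tool frame, in mm); z points along the fingers, y is the direction in which the jaws open and shut (so a half turn about z gives the same grasp; the last joint's range is limited). The gripper opens to 85 mm and grips with 20 to 120 N. Pads are 22 mm wide; open, the fingers measure 114 mm over their backs; the gripper's body (76 mm by 85 mm) begins 54 mm behind the grasp point. The pads swing forward as they close: fully open they stand 13 mm farther back than shut.
Start: joints at [1.142, 0.259, 1.535, -0, 1.348, -0.203], TCP at [123.114, 536.048, 231.31] pointing down, gripper open.
Joint ranges: [-3.14, 3.14], [-0.91, 2.08], [0.19, 2.58], [-1.22, 4.36], [0.22, 2.71], [-3.12, 3.12]. Speed limits (rad/s): [2.57, 2.57, 3.14, 3.14, 3.14, 3.14].

INTERFACE

Orientations are given as a unit quaternion [x, y, z, w].
In Python, from plant import sensors, vision, job, r gives the robot as it stands. The module is installed in compiled form; this text tells all that it offers.
- The arm moves only by the tool apply_moves, never from a script. Its argument "plan" is a list of rows, each an object with "claw": the finger opening in mm, from 0 to 85.4; "slide": the shift along the tool's x, y, z in mm, a list of three; "turn": the turn about the tool's z in degrees. In form: [{"claw": claw, "slide": [x, y, z], "turn": turn}, ...]. A call has 1 to 20 rows; each row is the pose to reach, as a shift and turn from the pose commanded when the call began, along the tool's axes at that moment; what a row does not reach only later rows make up. A row lasts 1/12 s, in which the tool goes at most 41.7 mm and 7.16 degrees, less where a joint would pass 70% of its speed; a pose out of reach is approached as far as the arm can. A call with a gripper value outside its range is refused whole. The fingers move at their own pace and stop on an object; "squeeze" is the grip in N (left out, the last holds). Time passes only in rows, so rows that repeat a pose let the fingers close. It gives the time, the measured TCP pose, the force and the opening at its end, in the units of the state.
- sensors.get_state(): the state, without advancing time (a new reading comes with each control period).
- vision.read_camera(name): name is "scene" or "top"; returns (picture, depth): 480x640x3 uint8, blue, green, red; 480x640 float32, mm along the optical axis (not along the pixel's ray), 0 where there is no reading.
- vision.camera_model(name): a dict with "fx", "fy", "cx", "cy" (pixels), "k1" (the pictures are not rectified: a ray, as slopes to the right and down, at radius r is drawn at 1 + k1 r^2 times it, then the intrinsics apply), "R" (3x3) and "t" (3): a world point X has camera coordinates R X + t. Camera axes: x right, y down, z forward; pixel columns grow to the right and rows downward; lengths in mm; the calibration is good to about 2 mm. A picture is of the moment at which its call begins. camera_model takes no time and is no camera call.
- job.job_done(): hands the job in, once; it reports no verdict.
The state is a dict: "t": time; "joints": joint angles; "qd": joint speeds; "joint_efforts": joint torques, N m; "ee_pos": TCP position; "orientation": TCP orientation; "force": force on the tool from outside, world axes, zero at the start; "moment": the same for the moment, N m; "opening": finger opening in mm.
Only numpy, scipy, OpenCV 4.12 (cv2) and the standard library are available. Lean on these libraries where they do the work, as an engineer would, in place of code of your own. Each camera call takes 0.05 s, during which the arm holds its last target. There are 200 camera calls.

TASK

Fit the slicing disc onto the mushroom slicer: put it over the centre spigot, turn it under light pressure until its three holes find the three drive studs, and let it down until it lies fully home, flat on the drive plate, then let go. Do not force it: stay on the soft spring of the plate and never push it hard onto the studs. Leave the spice jar and the two mushrooms beside the work where they are.

Things in the scene. Friction and masses are not known exactly. Their poses are not given: they have to be found in the camera images.
- disc_grip (a point): Blue block grip standing on the middle of the slicing disc; this point is on the disc's axis, 32 mm above the disc's underside, at mid height of the grip (z up). The grip is 46 mm long (x axis) and 40 mm wide between its two flat sides (y axis), and reaches from 10 to 52 mm above the underside. Take it across the flat sides.
- disc_under (a point): Centre of the underside of the slicing disc: aluminium, 120 mm across, 10 mm thick, about 0.2 to 0.4 kg, starts flat on the table; axes as for the grip. Three 13 mm through holes on a circle of 34 mm radius, at 0, 120 and 240 deg counter-clockwise from x. In the middle of the underside a blind bore for the spigot, 21.6 mm wide, 40 mm deep.
- slicer: Mushroom slicer base, fixed to the table: white housing 190 (x) by 180 (y) mm, steel collar and dark drive plate on top. Origin at the centre of its foot, on the spigot's axis, z up; x points away from its black button panel. Its rotation tells NOTHING about the angle of the studs.
- spigot_top (a point): Top of the slicer's fixed centre spigot, 100 mm above the table. The spigot is 20 mm thick and stands 30 mm above the drive plate; its uppermost 9 mm are a cone. It enters the disc's centre bore, with 0.8 mm play all round, before the studs are met.
- plate_top (a point): Centre of the top face of the dark round drive plate, 104 mm across, 70 mm above the table: the disc's underside ends here. The plate is sprung: it starts to sink at 5 N, sinks 1 mm for each further 1.5 N, and stops hard after 4 mm (11 N). Its shaft is braked: it stays put under sliding friction and slips at 0.4 N m. This point does not sink or turn with it.
- stud_level (a point): On the spigot's axis at the height of the stud tips, 82.5 mm above the table. Three steel studs, 9 mm thick, domed tips, on a 34 mm radius, 120 deg apart, stand on the plate. THEIR ANGLE DIFFERS EVERY TIME AND IS NOT MEASURED: see it or feel for it; any of three fits will do. Under light pressure the plate springs up and the force vanishes when the holes meet the studs.
- jar: Small clear spice jar with a white cap, 44 mm wide, 109 mm tall; a bystander. Origin at the centre of its foot.
- mushroom_side_1: Brown mushroom cap, about 53 mm; a bystander. Origin at its foot.
- mushroom_side_2: Brown mushroom cap, about 57 mm; a bystander. Origin at its foot.
Not all that is in view belongs to the job. Of the things that look like the part that bears disc_grip, the smaller one is meant.

How it is judged:
By the outcome, as a careful person would: the job done as asked, in the order asked, and still so for the second after the job is handed in, with the robot touching nothing.
It also fails if it takes over 67 s, if anything falls off the work surface, if the arm or the gripper's body presses on something with over 40 N, if the wrist force passes 120 N, or if a joint passes its speed limit or range.

## Working session

There is one attempt and no reset: what is moved stays moved. The work goes in short steps, Python scripts to look and compute and a tool call to move; the robot and the scene stay as the last step left them, time stands still between calls to the robot, and variables do not carry over. Pictures are saved under pics/ and viewed, about 8 in all and at most 12, crops included, and the job is handed in when it is done.

Besides the shell and the picture viewer there is one more tool, called after "Emit:" by a JSON object that holds its "api" and its "payload", one argument or row to a line. apply_moves: Moves the arm, as the interface text tells. Its arguments: {"type":"object","properties":{"plan":{"type":"array"},"squeeze":{"type":"number"}},"required":["plan"]}

```bash
mkdir -p pics; cat > h.py <<'E'
import numpy as np, cv2
from plant import sensors, vision, job, r
def grab(n):
    im,d=vision.read_camera(n); return im,d,vision.camera_model(n)
def world(m,d):
    """world coordinates for each pixel, HxWx3"""
    K=np.array([[m['fx'],0,m['cx']],[0,m['fy'],m['cy']],[0,0,1.]])
    h,w=d.shape
    uv=np.stack(np.meshgrid(np.arange(w),np.arange(h)),-1).reshape(-1,1,2).astype(float)
    s=cv2.undistortPoints(uv,K,np.array([m['k1'],0,0,0.])).reshape(h,w,2)
    c=np.dstack([s,np.ones((h,w))])*d[...,None]
    return (c-np.array(m['t']))@np.array(m['R'])
E
python3 - <<'E'
from h import *
for n in('scene','top'):
    im,d,m=grab(n); cv2.imwrite(f'pics/{n}0.png',im); np.savez(f'{n}0.npz',im=im,d=d); print(n,{k:np.round(v,3).tolist() for k,v in m.items()})
print(sensors.get_state(), r.grasp_offset)
E
```

```text
scene {'fx': 448.25, 'fy': 448.25, 'cx': 312.127, 'cy': 240.405, 'k1': -0.108, 'R': [[0.636, -0.772, -0.002], [-0.611, -0.502, -0.612], [0.471, 0.39, -0.791]], 't': [-355.137, 293.096, 1048.295]}
top {'fx': 478.728, 'fy': 478.728, 'cx': 324.366, 'cy': 241.723, 'k1': -0.106, 'R': [[0.021, -0.999, 0.029], [-0.996, -0.024, -0.084], [0.085, -0.028, -0.996]], 't': [-106.754, 462.473, 1043.92]}
{'t': 0.1, 'joints': array([ 1.14219052e+00,  2.59242015e-01,  1.53596269e+00,  3.50497328e-05,
        1.34798474e+00, -2.02805095e-01]), 'qd': array([-0.00234014, -0.00156736, -0.00286421,  0.00102733,  0.00255249,
       -0.00169633]), 'joint_efforts': array([ 6.66654232e-04, -4.46962559e+01, -2.91248971e+01, -4.73575346e-04,
        6.16624267e-03, -4.83390011e-05]), 'ee_pos': array([122.91026344, 535.61834146, 230.57734077]), 'orientation': array([ 1.12664485e-01,  9.93632767e-01, -7.53629905e-04, -2.64135140e-04]), 'force': array([ 0.65992142,  0.96366902, -0.88638719]), 'moment': array([-0.07001138,  0.02963229, -0.00366383]), 'opening': 85.5166643871038} -18.700000000000003
```

View pics/scene0.png

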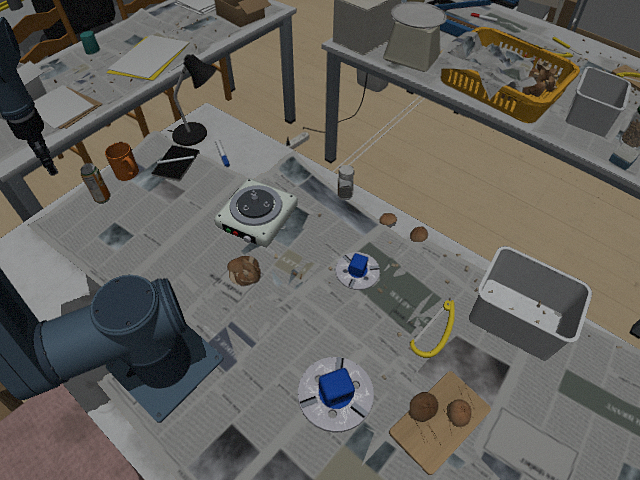

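View pics/top0.png

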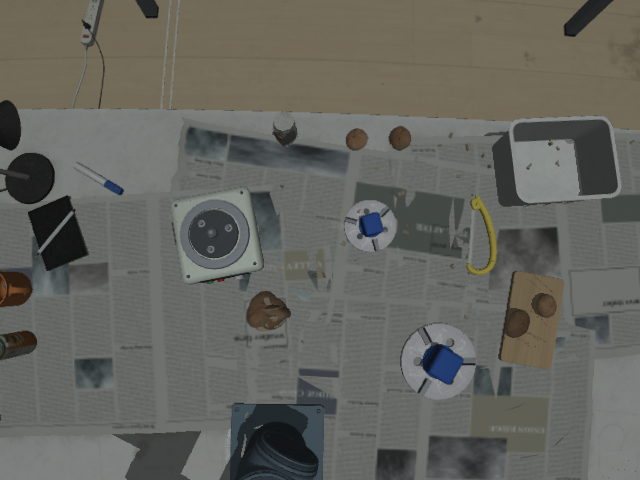

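The scene view shows the small disc at about (358,270) and the slicer at (257,208). In the top view the disc is at (371,225), the slicer spigot at (213,233), and the studs near (202,224), (227,227) and (211,249). The larger disc, at (438,361), is the decoy. Next I'll measure from the depth and look at enlarged crops.

```bash
python3 - <<'E'
from h import *
z=np.load('top0.npz'); im,d=z['im'],z['d']; m=vision.camera_model('top'); W=world(m,d)
def crop(u,v,s): return cv2.resize(im[v-s:v+s,u-s:u+s],(400,400),interpolation=cv2.INTER_CUBIC)
cv2.imwrite('pics/crop1.png',np.hstack([crop(371,225,36),crop(214,234,50)]))
hsv=cv2.cvtColor(im,cv2.COLOR_BGR2HSV)
blue=(cv2.inRange(hsv,(105,120,50),(130,255,255))>0); 
b=np.zeros_like(blue); b[195:255,340:402]=blue[195:255,340:402]
P=W[b]; print('blue n',len(P),np.percentile(P[:,2],[5,50,90]))
T=P[P[:,2]>46]; print('grip top mean',T.mean(0),cv2.minAreaRect(T[:,:2].astype(np.float32)))
# all disc points z 5..14
R=W[195:255,340:402].reshape(-1,3); D=R[(R[:,2]>6)&(R[:,2]<15)]; print('disc ring',len(D),cv2.minEnclosingCircle(D[:,:2].astype(np.float32)),np.median(D[:,2]))
S=W[180:290,165:270].reshape(-1,3)
for lo,hi in((52,66),(66,74),(76,90),(92,104)):
    q=S[(S[:,2]>lo)&(S[:,2]<hi)]; print(lo,hi,len(q),q.mean(0) if len(q) else '')
    if len(q)>3: print(cv2.minEnclosingCircle(q[:,:2].astype(np.float32)),cv2.minAreaRect(q[:,:2].astype(np.float32)))
for n,(u,v) in dict(jar=(285,120),m1=(357,139),m2=(400,138),mush=(267,310)).items(): print(n,W[v,u])
E
```

```text
blue n 404 [12.79377233 51.71556844 54.24232996]
grip top mean [ 503.58074376 -197.43909923   57.81692177] ((456.5040283203125, -134.83810424804688), (49.34636688232422, 206.9621124267578), 37.00631332397461)
disc ring 2183 ((507.20660400390625, -202.52554321289062), 96.11722564697266) 9.621581563993635
52 66 3985 [469.57524784 138.17336459  58.16895985]
((473.13604736328125, 140.76907348632812), 120.03810119628906) ((472.68023681640625, 141.80776977539062), (182.07347106933594, 175.398681640625), 13.301239967346191)
66 74 1961 [473.90737245 141.10646843  69.88266176]
((473.135498046875, 140.6205291748047), 73.7266845703125) ((472.9108581542969, 141.28564453125), (141.1422119140625, 143.8764190673828), 15.784942626953125)
76 90 56 [472.55324363 137.6425422   81.64575802]
((473.6077880859375, 141.02239990234375), 37.426265716552734) ((475.7275390625, 132.30120849609375), (66.55921936035156, 56.970191955566406), 20.501388549804688)
92 104 59 [473.41445338 140.51002135  97.2126868 ]
((474.1064758300781, 141.1265106201172), 9.535240173339844) ((473.33441162109375, 141.5526123046875), (16.54103660583496, 16.73134422302246), 3.212017774581909)
jar [711.60609156  -5.9185677  108.19775094]
m1 [ 699.74925674 -165.26284612   27.7470331 ]
m2 [ 703.28330124 -262.28245175   35.15522892]
mush [313.68878263  22.84903341  63.45297033]
```

View pics/crop1.png

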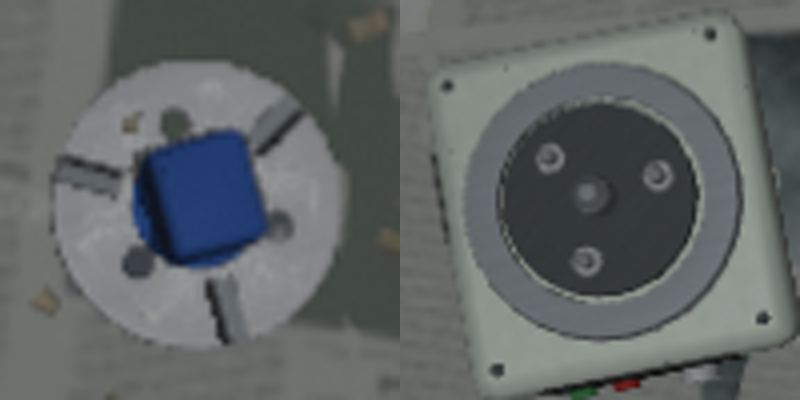

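The crop shows studs at about (201,223), (228,227) and (210,249), and disc holes at (366,211), (360,236) and (385,229). I'll compute the angles.

```bash
cat >> h.py <<'E'
def ray(m,u,v,z):
    """world point at height z seen at pixel"""
    K=np.array([[m['fx'],0,m['cx']],[0,m['fy'],m['cy']],[0,0,1.]])
    s=cv2.undistortPoints(np.array([[[u,v]]],float),K,np.array([m['k1'],0,0,0.])).ravel()
    R=np.array(m['R']);C=-R.T@np.array(m['t']); g=R.T@np.array([*s,1.]); return C+g*(z-C[2])/g[2]
E
python3 - <<'E'
from h import *
z=np.load('top0.npz'); im,d=z['im'],z['d']; m=vision.camera_model('top'); W=world(m,d)
def px(x,y,k,u0,v0): return (x+.5)/k-.5+u0,(y+.5)/k-.5+v0
def tri(P):
    P=np.array(P)[:,:2]; A=np.c_[2*P,np.ones(3)]; s=np.linalg.solve(A,(P**2).sum(1)); c=s[:2]
    a=np.degrees(np.arctan2(*(P-c).T[::-1])); print('centre',c,'mean',P.mean(0),'rad',np.hypot(*(P-c).T),'ang',a, 'mod120',a%120)
print('studs');tri([ray(m,*px(x,y,4,164,184),82.5) for x,y in((150,157),(257,173),(185,261))])
k=400/72
print('holes');tri([ray(m,*px(x,y,k,335,189),9) for x,y in((175,123),(138,262),(280,225))])
print('spigot',ray(m,*px(187,193,4,164,184),99))
hsv=cv2.cvtColor(im,cv2.COLOR_BGR2HSV); b=np.zeros(d.shape,bool); b[200:250,345:398]=cv2.inRange(hsv,(105,120,50),(130,255,255))[200:250,345:398]>0
T=W[b&(W[...,2]>49)&(W[...,2]<55)]; print(len(T),cv2.minAreaRect(T[:,:2].astype(np.float32)),T.mean(0))
D=W[195:255,340:402].reshape(-1,3); D=D[(D[:,2]>7)&(D[:,2]<12)]
rect=cv2.fitEllipse(cv2.convexHull(D[np.hypot(*(D[:,:2]-[503,-197]).T)<70][:,:2].astype(np.float32))); print('disc',rect)
# stud depth clusters
S=W[180:290,165:270].reshape(-1,3); q=S[(S[:,2]>78)&(S[:,2]<86)]; _,l,c=cv2.kmeans(q[:,:2].astype(np.float32),3,None,(3,50,.1),5,2); print(c,np.bincount(l.ravel())); tri(c)
E
```

```text
studs
centre [472.04872429 139.09469494] mean [472.66007091 139.42252919] rad [33.63559558 33.63559558 33.63559558] ang [ 51.15901141 -65.51776164 170.76755101] mod120 [51.15901141 54.48223836 50.76755101]
holes
centre [ 505.61995858 -199.96730149] mean [ 505.86641243 -199.71181363] rad [34.50230748 34.50230748 34.50230748] ang [  16.85478967  135.08509406 -103.14741009] mod120 [16.85478967 15.08509406 16.85258991]
spigot [472.93632917 141.41759602  99.        ]
306 ((504.7647705078125, -198.5413055419922), (43.35185623168945, 37.80411148071289), 16.5585880279541) [ 504.64988056 -198.76635707   52.1118467 ]
disc ((502.9758605957031, -197.67311096191406), (134.92913818359375, 138.727294921875), 54.862579345703125)
[[442.95828 144.49284]
 [481.81403 117.68878]
 [494.07965 166.57959]] [15 22 13]
centre [472.65128019 145.97156742] mean [472.95068 142.92041] rad [29.72979545 29.72998275 29.72987822] ang [-177.1490014   -72.04928333   43.8820038 ] mod120 [62.8509986  47.95071667 43.8820038 ]
```

Emit:
{"api": "apply_moves", "payload": {
  "plan": [
    {"claw": 85, "slide": [-10, -12, 2], "turn": -1},
    {"claw": 85, "slide": [-30, -35, 5], "turn": -4},
    {"claw": 85, "slide": [-55, -65, 10], "turn": -8},
    {"claw": 85, "slide": [-80, -94, 16], "turn": -12},
    {"claw": 85, "slide": [-107, -126, 22], "turn": -16},
    {"claw": 85, "slide": [-133, -156, 28], "turn": -20},
    {"claw": 85, "slide": [-159, -187, 34], "turn": -24},
    {"claw": 85, "slide": [-185, -217, 40], "turn": -27},
    {"claw": 85, "slide": [-211, -248, 46], "turn": -29.3},
    {"claw": 85, "slide": [-237, -279, 52], "turn": -29.3},
    {"claw": 85, "slide": [-263, -309, 58], "turn": -29.3},
    {"claw": 85, "slide": [-289, -340, 64], "turn": -29.3},
    {"claw": 85, "slide": [-315, -370, 70], "turn": -29.3},
    {"claw": 85, "slide": [-341, -401, 76], "turn": -29.3},
    {"claw": 85, "slide": [-367, -431, 82], "turn": -29.3},
    {"claw": 85, "slide": [-393, -462, 88], "turn": -29.3},
    {"claw": 85, "slide": [-419, -492, 94], "turn": -29.3},
    {"claw": 85, "slide": [-445, -523, 100], "turn": -29.3},
    {"claw": 85, "slide": [-471, -554, 105], "turn": -29.3},
    {"claw": 85, "slide": [-492, -578, 110], "turn": -29.3}
  ]
}}

```text
t: 1.77
ee_pos: [474.1, -140.5, 120.7]
orientation: [-0.142, 0.99, -0.0, 0.0]
force: [1.2, -0.4, 0.2]
opening: 84.9
```

Emit:
{"api": "apply_moves", "payload": {
  "plan": [
    {"claw": 85, "slide": [-4, -23, 0], "turn": 0},
    {"claw": 85, "slide": [-9, -46, 5], "turn": 0},
    {"claw": 85, "slide": [-12, -63, 15], "turn": 0},
    {"claw": 85, "slide": [-13, -68.4, 30], "turn": 0},
    {"claw": 85, "slide": [-13, -68.4, 45], "turn": 0},
    {"claw": 85, "slide": [-13, -68.4, 60], "turn": 0},
    {"claw": 85, "slide": [-13, -68.4, 75], "turn": 0},
    {"claw": 85, "slide": [-13, -68.4, 88], "turn": 0},
    {"claw": 85, "slide": [-13, -68.4, 97], "turn": 0},
    {"claw": 85, "slide": [-13, -68.4, 103], "turn": 0},
    {"claw": 85, "slide": [-13, -68.4, 105], "turn": 0},
    {"claw": 85, "slide": [-13, -68.4, 105], "turn": 0},
    {"claw": 85, "slide": [-13, -68.4, 105], "turn": 0}
  ]
}}

```text
t: 2.85
ee_pos: [505.3, -199.6, 16.8]
orientation: [-0.142, 0.99, -0.0, 0.0]
force: [0.4, -0.5, 0.2]
opening: 85.0
```

```bash
python3 - <<'E'
from h import *
s=sensors.get_state(); print(s['ee_pos'],s['orientation'],s['force'],s['moment'])
im,d,m=grab('scene'); cv2.imwrite('pics/pre.png',cv2.resize(im[190:330,270:450],(771,600),interpolation=cv2.INTER_CUBIC))
E
```

```text
[ 505.32317571 -199.58702853   16.77183036] [-1.42344316e-01  9.89817127e-01 -2.56849407e-04  2.90106932e-04] [ 0.3610429  -0.47074993  0.15104873] [-0.02384342 -0.03075059  0.02033198]
```

View pics/pre.png

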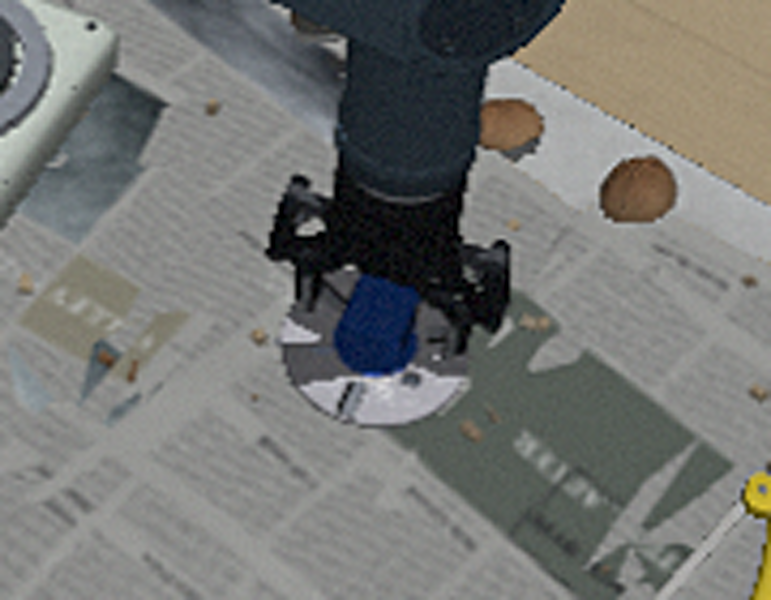

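The fingers straddle the blue grip, which sits at about (375,325) in the crop. Closing.

Emit:
{"api": "apply_moves", "payload": {
  "plan": [
    {"claw": 60, "slide": [0, 0, 0], "turn": 0},
    {"claw": 48, "slide": [0, 0, 0], "turn": 0},
    {"claw": 42, "slide": [0, 0, 0], "turn": 0},
    {"claw": 36, "slide": [0, 0, 0], "turn": 0},
    {"claw": 30, "slide": [0, 0, 0], "turn": 0},
    {"claw": 30, "slide": [0, 0, 0], "turn": 0},
    {"claw": 30, "slide": [0, 0, 0], "turn": 0},
    {"claw": 30, "slide": [0, 0, 0], "turn": 0}
  ],
  "squeeze": 60
}}

```text
t: 3.57
ee_pos: [505.2, -199.4, 16.8]
orientation: [-0.142, 0.99, -0.0, 0.0]
force: [-0.6, 1.6, 6.4]
opening: 39.5
```

Emit:
{"api": "apply_moves", "payload": {
  "plan": [
    {"claw": 30, "slide": [0, 0, -3], "turn": 0},
    {"claw": 30, "slide": [0, 0, -9], "turn": 0},
    {"claw": 30, "slide": [0, 0, -20], "turn": 0},
    {"claw": 30, "slide": [0, 0, -36], "turn": 0},
    {"claw": 30, "slide": [0, 2, -54], "turn": 0},
    {"claw": 30, "slide": [-2, 8, -72], "turn": 0},
    {"claw": 30, "slide": [-4, 20, -90], "turn": -2},
    {"claw": 30, "slide": [-8, 38, -106], "turn": -5},
    {"claw": 30, "slide": [-12, 60, -118], "turn": -8},
    {"claw": 30, "slide": [-16, 84, -126], "turn": -12},
    {"claw": 30, "slide": [-21, 109, -130], "turn": -16},
    {"claw": 30, "slide": [-26, 135, -130], "turn": -20},
    {"claw": 30, "slide": [-31, 161, -130], "turn": -24},
    {"claw": 30, "slide": [-36, 187, -130], "turn": -28},
    {"claw": 30, "slide": [-41, 213, -130], "turn": -31},
    {"claw": 30, "slide": [-46, 239, -130], "turn": -34},
    {"claw": 30, "slide": [-51, 264, -130], "turn": -35.7},
    {"claw": 30, "slide": [-56, 287, -130], "turn": -35.7},
    {"claw": 30, "slide": [-60, 308, -130], "turn": -35.7},
    {"claw": 30, "slide": [-63, 324, -130], "turn": -35.7}
  ]
}}

```text
t: 5.23
ee_pos: [473.6, 130.9, 147.1]
orientation: [-0.439, 0.898, 0.0, 0.0]
force: [0.1, 0.3, -2.4]
opening: 39.4
```

```bash
python3 - <<'E'
from h import *
s=sensors.get_state(); print(s['ee_pos'],s['orientation'],s['force'],s['moment'],s['opening'])
E
```

```text
[473.61430441 130.93936077 147.07892053] [-4.39261214e-01  8.98359342e-01  9.30455710e-05  2.64739600e-04] [ 0.09804933  0.31638921 -2.44731507] [-0.02480078 -0.06742657 -0.0178541 ] 39.39289228508156
```

Emit:
{"api": "apply_moves", "payload": {
  "plan": [
    {"claw": 30, "slide": [-5, 5, 0], "turn": 0},
    {"claw": 30, "slide": [-8, 7, 0], "turn": 0},
    {"claw": 30, "slide": [-8.6, 8, 0], "turn": 0},
    {"claw": 30, "slide": [-8.6, 8, 0], "turn": 0},
    {"claw": 30, "slide": [-8.6, 8, 0], "turn": 0}
  ]
}}

```text
t: 5.65
ee_pos: [473.3, 140.1, 146.4]
orientation: [-0.438, 0.899, -0.0, -0.0]
force: [-0.1, 0.8, -3.1]
opening: 39.3
```

```bash
python3 - <<'E'
from h import *
s=sensors.get_state(); print(s['ee_pos'],s['orientation'],s['force'],s['moment'],s['opening'])
np.set_printoptions(precision=2,suppress=True)
out=[]
for n in('top','scene'):
    im,d,m=grab(n); W=world(m,d); np.savez(n+'1.npz',im=im,d=d)
    q=(W[...,2]>134)&(W[...,2]<150)&(np.hypot(W[...,0]-473,W[...,1]-141)<75)
    P=W[q]; print(n,len(P),np.median(P,0)); 
    from scipy.optimize import least_squares
    # rim in image: outermost point per angular sector (5th farthest excluded noise)
    v,u=np.where(q)
    if len(P)>50:
        print('z hist',np.percentile(P[:,2],[5,25,50,75,95]))
    p=(np.array(m['R'])@[473,141,140]+m['t']); c=p[:2]/p[2]*m['fx']+[m['cx'],m['cy']]; a,b=c.astype(int); print('pix',c)
    out.append(cv2.resize(im[b-60:b+60,a-60:a+60],(400,400),interpolation=cv2.INTER_CUBIC))
cv2.imwrite('pics/over.png',np.hstack(out))
E
```

```text
[473.28705603 140.08424218 146.36842187] [-4.38485426e-01  8.98738282e-01 -1.64878375e-04 -7.36816917e-05] [-0.10100691  0.75434906 -3.09987637] [-0.04004411  0.01163049 -0.02738967] 39.312789943016924
top 1092 [454.9  109.36 139.98]
z hist [137.09 138.79 139.98 141.25 143.14]
pix [205.52 229.6 ]
scene 729 [454.63 117.33 139.95]
z hist [136.21 138.58 139.95 141.27 143.8 ]
pix [251.82 184.18]
```

View pics/over.png

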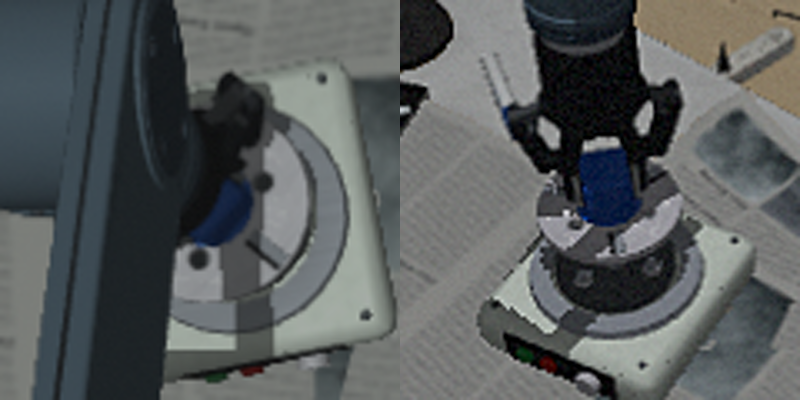

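The disc is held level with its underside at about 130 mm. Two holes show in the top crop at (263,182) and (198,258). I'll fit the disc centre and angle from the rim and these holes.

```bash
python3 - <<'E'
from h import *
from scipy.optimize import least_squares
np.set_printoptions(precision=2,suppress=True)
def fitrim(pts,R,c0):
    f=lambda c: np.hypot(*(pts-c).T)-R
    s=least_squares(f,c0,loss='soft_l1',f_scale=.8); return s.x, np.median(np.abs(f(s.x))),len(pts)
def rim(n,tag,zt,R,c0):
    z=np.load(n+tag+'.npz'); d=z['d']; m=vision.camera_model(n); W=world(m,d)
    q=((abs(W[...,2]-zt)<5)&(np.hypot(W[...,0]-c0[0],W[...,1]-c0[1])<R+12)).astype(np.uint8)
    q=cv2.morphologyEx(q,cv2.MORPH_OPEN,np.ones((3,3),np.uint8))
    cs,_=cv2.findContours(q,cv2.RETR_EXTERNAL,cv2.CHAIN_APPROX_NONE)
    P=np.array([ray(m,u,v,zt)[:2] for c in cs for u,v in c[:,0]])
    for k in range(3):
        P_=P[abs(np.hypot(*(P-c0).T)-R+.7)<(6,4,2.5)[k]]; c0,e,N=fitrim(P_,R-.7,c0)
    return c0,e,N
for n in('top','scene'):
    print(n,'disc held',rim(n,'1',140,60,np.array([473,140.])),'disc start',rim(n,'0',10,60,np.array([505,-199.5])), 'collar', end=' ')
    m=vision.camera_model(n); z=np.load(n+'0.npz'); W=world(m,z['d'])
    S=W[(W[...,2]>92)&(W[...,2]<104)&(np.hypot(W[...,0]-473,W[...,1]-141)<14)]; print('spigot pts',len(S),S.mean(0),np.median(S,0))
m=vision.camera_model('top'); k=400/120
H=[ray(m,(x+.5)/k-.5+145,(y+.5)/k-.5+169,139.5)[:2] for x,y in((263,182),(198,258))]
d=H[1]-H[0]; print('holes',H,'dist',np.hypot(*d),'(58.9)')
a=np.arctan2(d[1],d[0]); n=np.array([-d[1],d[0]])/np.hypot(*d)
for s in(1,-1):
    c=(H[0]+H[1])/2+s*17*n; print('c',c,[np.degrees(np.arctan2(*(h-c)[::-1]))%120 for h in H])
print('spigot z100 px', ray(m,210.5,232,98))
E
```

```text
top disc held (array([474.18, 139.36]), np.float64(0.36560247762925613), 78) disc start (array([ 505.45, -199.4 ]), np.float64(0.6945690615338975), 146) collar spigot pts 59 [473.41 140.51  97.21] [472.82 140.23  97.83]
scene disc held (array([473.07, 135.96]), np.float64(0.7687393982471633), 77) disc start (array([ 505.63, -201.63]), np.float64(0.8984560064300489), 90) collar spigot pts 24 [471.87 137.78  97.  ] [471.16 137.66  97.21]
holes [array([486.65, 107.35]), array([440.49, 144.22])] dist 59.07811621308933 (58.9)
c [452.96 112.5 ] [np.float64(111.30935757813486), np.float64(111.4677110848116)]
c [474.18 139.07] [np.float64(51.46771108481167), np.float64(51.309357578134865)]
spigot z100 px [472.78 141.36  98.  ]
```

Both cameras agree the disc must shift by about (-1.1, +1.6) mm in world axes and turn 0.7° CCW. I'll correct that and lower onto the spigot, stopping above the studs.

Emit:
{"api": "apply_moves", "payload": {
  "plan": [
    {"claw": 30, "slide": [-0.6, 1.8, 3], "turn": -0.7},
    {"claw": 30, "slide": [-0.6, 1.8, 9], "turn": -0.7},
    {"claw": 30, "slide": [-0.6, 1.8, 16], "turn": -0.7},
    {"claw": 30, "slide": [-0.6, 1.8, 21], "turn": -0.7},
    {"claw": 30, "slide": [-0.6, 1.8, 25], "turn": -0.7},
    {"claw": 30, "slide": [-0.6, 1.8, 27], "turn": -0.7},
    {"claw": 30, "slide": [-0.6, 1.8, 28], "turn": -0.7},
    {"claw": 30, "slide": [-0.6, 1.8, 29], "turn": -0.7},
    {"claw": 30, "slide": [-0.6, 1.8, 30], "turn": -0.7},
    {"claw": 30, "slide": [-0.6, 1.8, 31], "turn": -0.7},
    {"claw": 30, "slide": [-0.6, 1.8, 32], "turn": -0.7},
    {"claw": 30, "slide": [-0.6, 1.8, 33], "turn": -0.7},
    {"claw": 30, "slide": [-0.6, 1.8, 34], "turn": -0.7},
    {"claw": 30, "slide": [-0.6, 1.8, 34], "turn": -0.7}
  ]
}}

```text
t: 6.92
ee_pos: [472.0, 142.5, 112.2]
orientation: [-0.444, 0.896, 0.0, -0.0]
force: [-0.2, -0.2, -2.5]
opening: 39.2
```

Emit:
{"api": "apply_moves", "payload": {
  "plan": [
    {"claw": 30, "slide": [0, 0, 1], "turn": 0},
    {"claw": 30, "slide": [0, 0, 2], "turn": 0},
    {"claw": 30, "slide": [0, 0, 3], "turn": 0},
    {"claw": 30, "slide": [0, 0, 4], "turn": 0},
    {"claw": 30, "slide": [0, 0, 4], "turn": 0}
  ]
}}

```text
t: 7.33
ee_pos: [471.9, 142.5, 108.1]
orientation: [-0.444, 0.896, 0.0, -0.0]
force: [-0.0, 0.0, -2.5]
opening: 39.3
```

Emit:
{"api": "apply_moves", "payload": {
  "plan": [
    {"claw": 30, "slide": [0, 0, 1], "turn": 0},
    {"claw": 30, "slide": [0, 0, 2], "turn": 0},
    {"claw": 30, "slide": [0, 0, 3], "turn": 0},
    {"claw": 30, "slide": [0, 0, 3], "turn": 0}
  ]
}}

```text
t: 7.67
ee_pos: [471.9, 142.5, 105.1]
orientation: [-0.444, 0.896, 0.0, -0.0]
force: [-0.1, -0.9, -2.1]
opening: 39.6
```

```bash
python3 -c "
from h import *
s=sensors.get_state(); print(s['t'],s['ee_pos'],s['orientation'],s['force'],s['moment'])"
```

```text
7.6667 [471.90531454 142.4990152  105.07515563] [-4.44351829e-01  8.95852339e-01  7.27229808e-05 -1.84075652e-04] [-0.10913959 -0.86074597 -2.06752579] [ 0.06305799  0.0150713  -0.02659547]
```

Emit:
{"api": "apply_moves", "payload": {
  "plan": [
    {"claw": 30, "slide": [0, 0, 0.7], "turn": 0},
    {"claw": 30, "slide": [0, 0, 1.4], "turn": 0},
    {"claw": 30, "slide": [0, 0, 2.1], "turn": 0},
    {"claw": 30, "slide": [0, 0, 2.8], "turn": 0},
    {"claw": 30, "slide": [0, 0, 3.5], "turn": 0},
    {"claw": 30, "slide": [0, 0, 3.5], "turn": 0}
  ]
}}

```text
t: 8.17
ee_pos: [472.0, 142.5, 101.7]
orientation: [-0.444, 0.896, 0.0, -0.0]
force: [0.7, -0.7, -2.9]
opening: 39.2
```

```bash
python3 -c "
from h import *
s=sensors.get_state(); print(s['t'],s['ee_pos'],s['force'],s['moment'])"
```

```text
8.1667 [471.96082803 142.49725887 101.65040757] [ 0.71206287 -0.67551694 -2.88594281] [ 0.01646291 -0.0219599  -0.02410045]
```

Emit:
{"api": "apply_moves", "payload": {
  "plan": [
    {"claw": 30, "slide": [0, 0, 0.6], "turn": 0},
    {"claw": 30, "slide": [0, 0, 1.2], "turn": 0},
    {"claw": 30, "slide": [0, 0, 1.8], "turn": 0},
    {"claw": 30, "slide": [0, 0, 2.4], "turn": 0},
    {"claw": 30, "slide": [0, 0, 3.0], "turn": 0},
    {"claw": 30, "slide": [0, 0, 3.5], "turn": 0},
    {"claw": 30, "slide": [0, 0, 4.0], "turn": 0},
    {"claw": 30, "slide": [0, 0, 4.0], "turn": 0}
  ]
}}

```text
t: 8.83
ee_pos: [472.0, 142.5, 97.7]
orientation: [-0.444, 0.896, 0.0, -0.0]
force: [0.6, 0.2, -2.7]
opening: 39.3
```

```bash
python3 -c "
from h import *
s=sensors.get_state(); print(s['t'],s['ee_pos'],s['force'],s['moment'])"
```

```text
8.8333 [471.98897123 142.48667089  97.6959421 ] [ 0.64998373  0.20228286 -2.6768587 ] [0.01260367 0.02280089 0.02722533]
```

Emit:
{"api": "apply_moves", "payload": {
  "plan": [
    {"claw": 30, "slide": [0, 0, 0.5], "turn": 0},
    {"claw": 30, "slide": [0, 0, 1.0], "turn": 0},
    {"claw": 30, "slide": [0, 0, 1.5], "turn": 0},
    {"claw": 30, "slide": [0, 0, 2.0], "turn": 0},
    {"claw": 30, "slide": [0, 0, 2.5], "turn": 0},
    {"claw": 30, "slide": [0, 0, 2.5], "turn": 0}
  ]
}}

```text
t: 9.33
ee_pos: [472.0, 142.5, 95.2]
orientation: [-0.444, 0.896, 0.0, -0.0]
force: [0.9, -0.5, -2.8]
opening: 39.0
```

```bash
python3 -c "
from h import *
s=sensors.get_state(); print(s['t'],s['ee_pos'],s['force'],s['moment'])"
```

```text
9.3333 [471.97824926 142.49683982  95.19436701] [ 0.88480876 -0.48970144 -2.84396656] [ 0.01187842  0.02135948 -0.00978733]
```

The underside is 3.5 mm below the stud tips with no force, so the holes are over the studs. I'll keep lowering gently.

Emit:
{"api": "apply_moves", "payload": {
  "plan": [
    {"claw": 30, "slide": [0, 0, 0.7], "turn": 0},
    {"claw": 30, "slide": [0, 0, 1.4], "turn": 0},
    {"claw": 30, "slide": [0, 0, 2.1], "turn": 0},
    {"claw": 30, "slide": [0, 0, 2.8], "turn": 0},
    {"claw": 30, "slide": [0, 0, 3.5], "turn": 0},
    {"claw": 30, "slide": [0, 0, 4.2], "turn": 0},
    {"claw": 30, "slide": [0, 0, 4.2], "turn": 0}
  ]
}}

```text
t: 9.92
ee_pos: [471.9, 142.5, 90.9]
orientation: [-0.444, 0.896, 0.0, -0.0]
force: [0.4, -0.7, -3.1]
opening: 39.2
```

```bash
python3 -c "
from h import *
s=sensors.get_state(); print(s['t'],s['ee_pos'],s['force'],s['moment'])"
```

```text
9.9167 [471.94214014 142.52411149  90.94084651] [ 0.44900172 -0.69107724 -3.09567284] [-0.05669031  0.00101553 -0.02892458]
```

Emit:
{"api": "apply_moves", "payload": {
  "plan": [
    {"claw": 30, "slide": [0, 0, 0.6], "turn": 0},
    {"claw": 30, "slide": [0, 0, 1.2], "turn": 0},
    {"claw": 30, "slide": [0, 0, 1.8], "turn": 0},
    {"claw": 30, "slide": [0, 0, 2.4], "turn": 0},
    {"claw": 30, "slide": [0, 0, 3.0], "turn": 0},
    {"claw": 30, "slide": [0, 0, 3.5], "turn": 0},
    {"claw": 30, "slide": [0, 0, 4.0], "turn": 0},
    {"claw": 30, "slide": [0, 0, 4.0], "turn": 0}
  ]
}}

```text
t: 10.58
ee_pos: [472.0, 142.5, 87.0]
orientation: [-0.444, 0.896, 0.0, -0.0]
force: [0.5, 0.1, -1.5]
opening: 39.2
```

```bash
python3 -c "
from h import *
s=sensors.get_state(); print(s['t'],s['ee_pos'],s['force'],s['moment'])"
```

```text
10.5833 [471.98651018 142.50752425  86.99811174] [ 0.48114327  0.05754279 -1.53878279] [-0.01583256  0.05714365  0.03206204]
```

Emit:
{"api": "apply_moves", "payload": {
  "plan": [
    {"claw": 30, "slide": [0, 0, 0.2], "turn": 0},
    {"claw": 30, "slide": [0, 0, 0.4], "turn": 0},
    {"claw": 30, "slide": [0, 0, 0.5], "turn": 0},
    {"claw": 30, "slide": [0, 0, 0.5], "turn": 0}
  ]
}}

```text
t: 10.92
ee_pos: [472.1, 142.5, 86.8]
orientation: [-0.444, 0.896, -0.0, 0.0]
force: [-0.7, -0.9, 0.6]
opening: 39.2
```

```bash
python3 -c "
from h import *
s=sensors.get_state(); print(s['t'],s['ee_pos'],s['force'],s['moment'])"
```

```text
10.9167 [472.10090608 142.51678717  86.8252732 ] [-0.71367653 -0.85274363  0.57780719] [ 0.00678116  0.21539681 -0.01937285]
```

TCP z is 86.8, exactly 70 mm above the height at which I gripped it, with about 3 N of contact, so the disc is home. Releasing and lifting away.

Emit:
{"api": "apply_moves", "payload": {
  "plan": [
    {"claw": 42, "slide": [0, 0, 0], "turn": 0},
    {"claw": 50, "slide": [0, 0, 0], "turn": 0},
    {"claw": 65, "slide": [0, 0, 0], "turn": 0},
    {"claw": 85, "slide": [0, 0, 0], "turn": 0},
    {"claw": 85, "slide": [0, 0, 0], "turn": 0},
    {"claw": 85, "slide": [0, 0, 0], "turn": 0},
    {"claw": 85, "slide": [0, 0, -3], "turn": 0},
    {"claw": 85, "slide": [0, 0, -10], "turn": 0},
    {"claw": 85, "slide": [0, 0, -20], "turn": 0},
    {"claw": 85, "slide": [0, 0, -35], "turn": 0},
    {"claw": 85, "slide": [0, 0, -55], "turn": 0},
    {"claw": 85, "slide": [0, 0, -80], "turn": 0},
    {"claw": 85, "slide": [0, 0, -105], "turn": 0},
    {"claw": 85, "slide": [0, 0, -125], "turn": 0},
    {"claw": 85, "slide": [0, 0, -140], "turn": 0},
    {"claw": 85, "slide": [20, -20, -145], "turn": 0},
    {"claw": 85, "slide": [45, -40, -145], "turn": 0},
    {"claw": 85, "slide": [70, -60, -145], "turn": 0},
    {"claw": 85, "slide": [95, -80, -145], "turn": 0},
    {"claw": 85, "slide": [115, -100, -145], "turn": 0}
  ]
}}

```text
t: 12.58
ee_pos: [481.7, -11.2, 233.0]
orientation: [-0.444, 0.896, -0.001, 0.0]
force: [0.2, 0.3, -0.9]
opening: 85.2
```

Emit:
{"api": "apply_moves", "payload": {
  "plan": [
    {"claw": 85, "slide": [20, -20, 0], "turn": 0},
    {"claw": 85, "slide": [42, -42, 0], "turn": 0},
    {"claw": 85, "slide": [65, -65, 0], "turn": 0},
    {"claw": 85, "slide": [88, -88, 0], "turn": 0},
    {"claw": 85, "slide": [108, -108, 0], "turn": 0},
    {"claw": 85, "slide": [120, -120, 0], "turn": 0},
    {"claw": 85, "slide": [125, -125, 0], "turn": 0},
    {"claw": 85, "slide": [125, -125, 0], "turn": 0}
  ]
}}

```text
t: 13.25
ee_pos: [506.1, -186.1, 232.2]
orientation: [-0.443, 0.896, -0.0, 0.0]
force: [-0.9, 0.7, -0.6]
opening: 85.2
```

```bash
python3 - <<'E'
from h import *
np.set_printoptions(precision=2,suppress=True)
s=sensors.get_state(); print(s['t'],s['ee_pos'],s['force'],s['opening'])
out=[]
for n,(a,b) in dict(top=(214,232),scene=(256,205)).items():
    im,d,m=grab(n); W=world(m,d); rr=np.hypot(W[...,0]-473,W[...,1]-140)
    q=(rr>30)&(rr<58)&(W[...,2]>60)&(W[...,2]<110); P=W[q]
    A=np.c_[P[:,:2]-[473,140],np.ones(len(P))]; k=np.linalg.lstsq(A,P[:,2],rcond=None)[0]; res=P[:,2]-A@k; g=abs(res)<4
    k=np.linalg.lstsq(A[g],P[g,2],rcond=None)[0]; print(n,'disc top: slope',k[:2],'z',k[2],len(P))
    out.append(cv2.resize(im[b-60:b+60,a-60:a+60],(400,400),interpolation=cv2.INTER_CUBIC))
    if n=='top':
        for nm,(u,v) in dict(jar=(285,120),m1=(357,139),m2=(400,138)).items(): print(nm,W[v,u])
cv2.imwrite('pics/end.png',np.hstack(out))
E
```

```text
13.25 [ 506.07 -186.15  232.23] [-0.92  0.67 -0.63] 85.15975189418367
top disc top: slope [0. 0.] z 80.47657093382553 1710
jar [711.13  -6.   109.57]
m1 [ 699.74 -165.26   27.79]
m2 [ 517.01 -151.67  628.17]
scene disc top: slope [0.01 0.01] z 80.07601278494454 631
```

View pics/end.png

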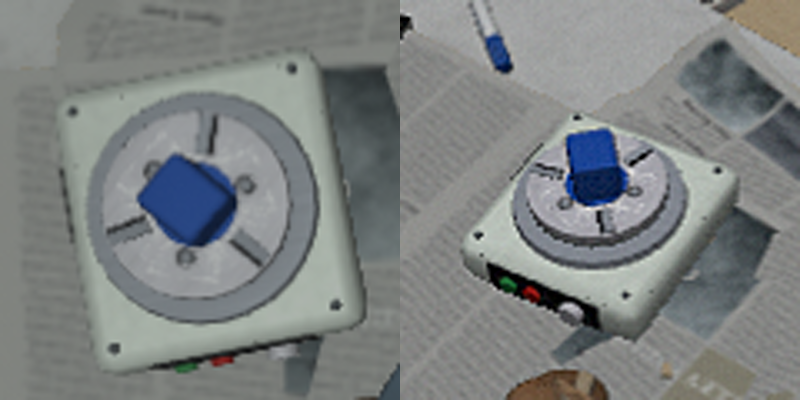

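The disc lies flat with its top face at z ≈ 80 mm, and studs show in the holes at about (152,168), (245,185) and (186,257). The gripper is clear.

```bash
python3 -c "
from h import *
print(job.job_done())"
```

```text
the job is handed in; nothing more can be done
None
```

The smaller slicing disc is on the slicer, fully home and flat on the drive plate. The gripper has let go, and I handed the job in at about 13 s of the 67 s allowed.

**How it went:** I gripped the disc across its flat sides and carried it over the spigot. I corrected the position by about 2 mm from both cameras and turned the disc to the stud angle I could see, about 52°. The holes met the studs on the first lowering, so I did not have to search by turning it under pressure. The highest contact force I read was about 3.5 N, below the 5 N at which the plate starts to sink.

**Last checks:**
- **Seating:** the disc's top face measures z = 80.5 mm in the top camera and 80.1 mm in the scene camera, against 80 expected, with a tilt of about 0.01 or less. Studs show in all three holes.
- **Robot:** the gripper is open and well clear of everything.
- **Bystanders:** the jar and one mushroom read the same positions as at the start. The arm hid the second mushroom in the last top view, so I did not re-measure it. The robot went nowhere near it.

**Disagreement:** the two cameras differ by 2–3 mm in absolute position. They agreed to within 0.3 mm on the disc's offset from the spigot, which is what I used.

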